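# Bring a setting stage up to its flip stop with the slack taken up

## Task

The carriage of the setting stage has been left past its set mark. Draw it back well clear of the flip stop (some 40 mm behind the blade), swing the stop's blade down fully across the slide, then come up to it in the forward direction by the hand grip until the carriage meets the blade's set screw, pressing with about 10 N for a moment and never with more than 20 N. Let go so that the carriage still bears on the screw with the grip's slack taken up forward, and leave the other things on the bench where they are.

Things in the scene. Friction and masses are not known exactly. Their poses are not given: they have to be found in the camera images.
- stage: fixed setting stage: aluminium plate 130 x 340 x 14 mm on the bench. Origin: centre of its underside. +y = FORWARD along the slide (robot's left, stage yaw up to 0.3 rad), +x = away from the robot, z up. A low rail runs along y in the middle; 40 mm high end blocks (70 mm wide) at y = +-163 mm.
- carriage (a joint): sliding grey carriage on the rail, 70 (x) x 100 (y) x 24 mm, between 22 and 46 mm above the bench. Value in m, 0 to 0.150, grows forward (+y of the stage); the carriage's centre is at y = value - 0.100 in the stage frame. It drags with about 3.5 N of friction in either direction and stays where it is left.
- nose (a point): centre of the carriage's front (forward, +y) end face, 50 mm ahead of the carriage's centre, 34 mm above the bench.
- grip (a joint): slack of the hand grip in the carriage, m: 0 = against the rear end of its slot, 0.010 = against the front end. In between the grip moves alone (about 0.6 N) and the carriage does not follow; at either end it takes the carriage along.
- grip_mid (a point): point inside the black hand grip, 76 mm above the bench. The grip is an upright post 26 mm (stage x) by 16 mm (stage y), its solid part from 48 to 94 mm above the bench, at the middle of the carriage's top.
- flip_stop: fixed steel yoke of the flip stop on the stage's robot-side edge; its place along the slide varies. Axes parallel to the stage's. Origin on the slide's centre line at bench level, in the middle plane of the blade (12 mm wide, y = -6 to +6 mm). The yoke stands at x = -64 to -40 mm, y = +-22 mm, 46 mm high. The stop is met from its -y side only.
- blade (a joint): swing of the stop blade (steel bar 12 x 12 x 72 mm) in rad: 0 = up, leaning 10 degrees toward the robot; 1.745 = down, level across the slide, 30 to 42 mm above the bench. Pivot parallel to stage y at x = -50, z = 36 mm of flip_stop. A light push away from the robot; 20 degrees past upright it falls by itself. Over the carriage it cannot come down. Rigid along the slide.
- blade_tip (a point): middle of the blade's free end, 72 mm from the pivot. A brass set screw (8 mm thick) runs through the blade 45 mm from the pivot, parallel to the slide. Its plain end stands 2 to 18 mm out of the blade's rear (-y) face, set differently each time and not measured: it is the mark, and the carriage's front face meets it, to be found by feel. Its knurled head is on the +y side.
- adapter_b: bystander: brass pipe adapter, 19 x 22 x 34 mm, standing on the stage's rear strip near its forward end. Origin at the centre of its underside.
- thread_tape: bystander: roll of thread tape, 54 mm across, 14 mm high, on the bench in front of the stage. Origin at the centre of its underside.
- hex_key: bystander: hexagon key, 34 x 104 x 8 mm, on the bench in front of the stage. Origin at the centre of its underside.
- quick_coupler: bystander: steel coupler, 24 mm across, 45 mm high, standing beyond the rear (-y) end of the stage. Origin at the centre of its underside.
- mass_1: bystander: steel mass disc, 52 mm across, 18 mm high, beyond the forward (+y) end of the stage. Origin at the centre of its underside.

How it is judged:
By the outcome, as a careful person would: the job done as asked, in the order asked, and still so for the second after the job is handed in, with the robot touching nothing.
It also fails if it takes over 61 s, if anything falls off the work surface, if the arm or the gripper's body presses on something with over 40 N, if the wrist force passes 120 N, or if a joint passes its speed limit or range.

## Robot

A 6-joint arm with a two-finger parallel gripper is mounted at the origin on a cart in front of the work surface, level with it; the furniture and walls round the work are solid. World frame = base frame: x ahead of the robot, y to its left, z up, the work surface at z = 0. Lengths are in mm, angles in rad, forces in N, time in s.
With the tool pointing down it reaches from about 350 to 875 mm from the base axis. Payload 4.2 kg.
Tool frame: the origin (TCP) lies midway between the tips of the shut fingers; the grasp point (between the pads) lies 19 mm behind it; z points along the fingers, y is the line along which they close (so a half turn about z gives the same grasp; the last joint's range is limited). The gripper opens to 85 mm and grips with 20 to 120 N. Pads are 22 mm wide; open, the fingers measure 114 mm over their backs; the gripper's body (76 mm by 85 mm) begins 54 mm behind the grasp point. The pads swing forward as they close: fully open they stand 13 mm farther back than shut.
Start: joints at [0.259, 0.385, 0.008, 0, -1.194, -0.259], TCP at [624.979, 0.025, 231.312] pointing down, gripper open.
Joint ranges: [-3.14, 3.14], [-1.21, 2.06], [-1.07, 1.41], [-3.16, 2.05], [-2.99, -0.16], [-3.1, 3.1]. Speed limits (rad/s): [2.79, 2.79, 3.14, 3.14, 3.14, 3.14].

## Interface

Orientations are given as a unit quaternion [x, y, z, w].
In Python, from bench import arm gives the robot as it stands.
- The arm moves only by the tool send_rows, never from a script. Its argument "targets" is a list of rows, each an object of numbers: "gripper": the gripper command: -1 is fully open, 1 is shut, values between are in proportion; "x", "y", "z": the shift along the tool's x, y, z in cm; "ax", "ay", "az": the turn, a rotation vector about the tool's x, y, z in degrees. A call has 1 to 5 rows; each row shifts and turns the commanded pose from where the row before left it, along the tool's axes as they then stand; what a row does not reach is not made up. A row lasts 1/12 s, in which the tool goes at most 41.7 mm and 7.16 degrees, less where a joint would pass 70% of its speed; a pose out of reach is approached as far as the arm can. A call is refused whole if a number of a shift passes 4.17 or a number of a turn 7.16, either way. A call with a gripper value outside its range is refused whole. The fingers move at their own pace and stop on an object; the grip force is fixed at half the most. Time passes only in rows, so rows that do not move let the fingers close. It gives the time, the measured TCP pose, the force, the opening and the grip force at its end, in the units of the state.
- arm.read_state(): the state, without advancing time (a new reading comes with each control period).
- arm.get_image(name): name is "scene" or "side" or "wrist"; returns (picture, depth): 400x640x3 uint8, red, green, blue; 400x640 float32, mm along the optical axis (not along the pixel's ray), 0 where there is no reading.
- arm.camera_model(name): a dict with "fx", "fy", "cx", "cy" (pixels), "cam_to_world" (4x4, takes a point from camera to world coordinates). Camera axes: x right, y down, z forward; pixel columns grow to the right and rows downward; lengths in mm; the calibration is good to about 2 mm. A picture is of the moment at which its call begins: read the wrist's pose just before it. camera_model takes no time and is no camera call; for the wrist camera it gives the pose at the moment of the call.
- arm.job_done(): hands the job in; it is judged then, once.
Trained networks look in the newest picture that a camera, given by its name, has taken for a name from the list of things; names that differ only in an ending like _2 or _b are one class to them, and where a whole thing is asked for, a point or a joint stands for the part that bears it (a point fixed in the world has none). Each returns a list of dicts, best first, with "score" (0 to 1); they miss things now and then, are a little off and sometimes report something else, mostly with a low value. They report only what shows in the picture. A call takes as long as a camera call.
- arm.boxes_of(camera, thing): "rect" ([left, top, width, height] in pixels, round what is visible of it).
The state is a dict: "clock": time; "joints": joint angles; "joint_vel": joint speeds; "joint_efforts": joint torques, N m; "position": TCP position; "ee_rot": TCP orientation; "contact_force": force on the tool from outside, world axes, zero at the start; "wrist_torque": the same for the moment, N m; "gripper_width": finger opening in mm; "grasp_force": force on a finger pad.
Only numpy, scipy, OpenCV 4.12 (cv2) and the standard library are available. Lean on these libraries where they do the work, as an engineer would, in place of code of your own. Each camera call takes 0.05 s, during which the arm holds its last target. There are 200 camera calls.

## Working session

There is one attempt and no reset: what is moved stays moved. The work goes in short steps, Python scripts to look and compute and a tool call to move; the robot and the scene stay as the last step left them, time stands still between calls to the robot, and variables do not carry over. Pictures are saved under pics/ and viewed, at most 10 in all, crops included, and the job is handed in when it is done.

Besides the shell and the picture viewer there is one more tool, called after "Emit:" as a command line: name --argument value ..., lists and objects as JSON in quotes. send_rows: Moves the arm, as the interface text tells. Its arguments: {"type":"object","properties":{"targets":{"type":"array"}},"required":["targets"]}

```bash
mkdir -p pics; ls; cat > h.py <<'E'
import numpy as np, cv2
from bench import arm
def cloud(name):
    im,d=arm.get_image(name); m=arm.camera_model(name)
    v,u=np.mgrid[0:400,0:640]
    P=np.stack([(u-m['cx'])/m['fx']*d,(v-m['cy'])/m['fy']*d,d],-1)
    T=np.array(m['cam_to_world']); W=P@T[:3,:3].T+T[:3,3]; W[d==0]=np.nan
    return im,W
def save(im,n): cv2.imwrite('pics/'+n+'.png',cv2.cvtColor(im,cv2.COLOR_RGB2BGR))
E
python3 - <<'E'
from h import *
s=arm.read_state(); print(s)
for c in ['scene','side']:
    im,W=cloud(c); save(im,c+'1'); np.save(c+'1.npy',W)
    for t in ['stage','carriage','grip_mid','flip_stop','blade','adapter_b','thread_tape','hex_key','quick_coupler','mass_1']:
        for b in arm.boxes_of(c,t)[:1]:
            l,tp,w,h=map(int,b['rect']); R=W[tp:tp+h,l:l+w].reshape(-1,3)
            print(c,t,round(b['score'],2),[l,tp,w,h],np.round(W[min(tp+h//2,399),min(l+w//2,639)]))
E
```

```text
pics
{'clock': 0.0, 'joints': array([ 2.58607651e-01,  3.85569131e-01,  6.61971688e-03, -5.31447350e-04,
       -1.19398150e+00, -2.58582953e-01]), 'joint_vel': array([-0.00139266,  0.00053841, -0.00046232,  0.00062212, -0.00021133,
        0.00103534]), 'joint_efforts': array([-9.55001960e-04, -3.92286408e+01,  1.88399577e+01,  4.18616563e+00,
       -4.72148502e-03,  8.27910434e-07]), 'position': array([6.24414611e+02, 3.27379169e-02, 2.30206779e+02]), 'ee_rot': array([-0.70704576,  0.70716695,  0.0007501 , -0.00079842]), 'contact_force': array([-0.13796628,  0.45665897, -0.06577571]), 'wrist_torque': array([-0.01347499,  0.06440934, -0.00433081]), 'grasp_force': 0.0, 'gripper_width': 85.40702866424677}
scene stage 0.83 [229, 171, 147, 84] [482.  65.  29.]
scene carriage 0.94 [272, 175, 45, 40] [505.  96.  55.]
scene grip_mid 0.59 [284, 176, 10, 23] [503. 107.  78.]
scene flip_stop 0.89 [257, 185, 23, 32] [462. 143.  55.]
scene blade 0.62 [263, 183, 11, 27] [460. 140.  73.]
scene adapter_b 0.67 [269, 167, 2, 10] [576. 201.  40.]
scene thread_tape 0.88 [218, 208, 20, 16] [427. 239.  -0.]
scene hex_key 0.46 [287, 245, 47, 26] [382.  -2.   3.]
scene quick_coupler 0.59 [371, 230, 12, 11] [ 484. -121.   29.]
scene mass_1 0.67 [221, 167, 17, 13] [551. 311.  20.]
side stage 0.91 [308, 163, 60, 101] [501.  60.  23.]
side carriage 0.89 [331, 181, 31, 32] [522.  97.  47.]
side grip_mid 0.59 [338, 181, 11, 15] [512. 100.  76.]
side flip_stop 0.53 [321, 169, 10, 34] [469. 131.  56.]
side adapter_b 0.63 [361, 170, 7, 9] [577. 195.  49.]
side thread_tape 0.79 [301, 172, 15, 12] [417. 215.  15.]
side quick_coupler 0.56 [331, 259, 8, 19] [ 488. -135.   38.]
side mass_1 0.55 [346, 155, 11, 11] [548. 301.  20.]
```

```bash
python3 - <<'E'
from h import *
im,W=cloud('wrist'); np.save('w1.npy',W)
sc=cv2.cvtColor(cv2.imread('pics/scene1.png'),cv2.COLOR_BGR2RGB)[150:280,200:400]
a=cv2.resize(sc,(462,300),interpolation=cv2.INTER_CUBIC); b=cv2.resize(im,(480,300))
si=cv2.imread('pics/side1.png')[140:290,280:400,::-1]; si=cv2.resize(si,(240,300),interpolation=cv2.INTER_CUBIC)
top=np.hstack([a,si]); top=np.pad(top,((0,0),(0,800-top.shape[1]),(0,0))); bot=np.pad(b,((0,0),(0,320),(0,0)))
save(np.vstack([top,bot]),'m1')
for t in ['stage','carriage','grip_mid','flip_stop','blade','hex_key','quick_coupler']:
    for b in arm.boxes_of('wrist',t)[:1]:
        l,tp,w,h=map(int,b['rect']); print(t,round(b['score'],2),[l,tp,w,h],np.round(W[min(tp+h//2,399),min(l+w//2,639)]))
# stage yaw: carriage top, plate top points from scene+side
for c in ['scene1','side1','w1']:
    W=np.load(c+'.npy').reshape(-1,3)
    for lo,hi,n in [(9,19,'plate'),(42,50,'cartop'),(88,100,'griptop')]:
        q=W[(W[:,2]>lo)&(W[:,2]<hi)&(W[:,0]>400)&(W[:,0]<620)&(W[:,1]>-160)&(W[:,1]<270)]
        if len(q)>8:
            r=cv2.minAreaRect(q[:,:2].astype(np.float32)); print(c,n,len(q),np.round(r[0]),np.round(r[1]),round(r[2],1))
E
```

```text
stage 0.94 [342, 89, 152, 260] [508.  50.  23.]
carriage 0.74 [376, 222, 71, 84] [521.  95.  53.]
grip_mid 0.79 [400, 262, 9, 25] [531. 104.  60.]
hex_key 0.79 [507, 126, 48, 84] [369. -10.   6.]
quick_coupler 0.65 [429, 46, 36, 27] [ 499. -126.   42.]
scene1 plate 2906 [479.  61.] [392. 197.] 83.6
scene1 cartop 793 [498.  60.] [387. 117.] 77.8
scene1 griptop 88 [489. 123.] [30. 89.] 54.6
side1 plate 2439 [484.  60.] [394. 194.] 85.4
side1 cartop 664 [500.  60.] [384. 112.] 78.1
side1 griptop 72 [492. 118.] [20. 80.] 63.7
w1 plate 12910 [512.  49.] [375. 130.] 83.4
w1 cartop 3092 [512.  35.] [343.  81.] 78.7
w1 griptop 20 [530. 107.] [3. 9.] 24.0
```

View pics/m1.png

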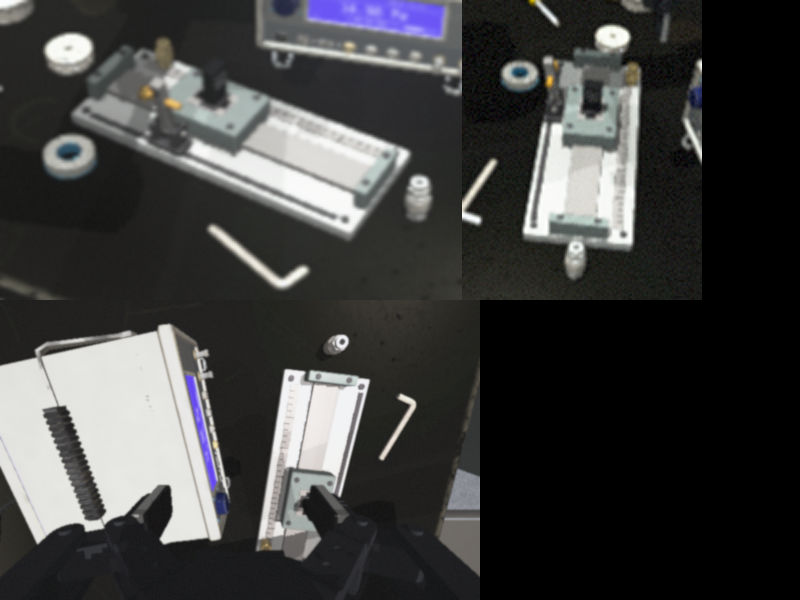

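Emit:
send_rows --targets '[{"gripper": -1,"x": -2.6,"y": 2.6},{"gripper": -1,"x": -2.6,"y": 2.6},{"gripper": -1,"x": -2.6,"y": 2.6},{"gripper": -1,"x": -2.6,"y": 2.6},{"gripper": -1,"x": -2.6,"y": 2.6}]'

```text
$.targets[0]: bad value
```

Emit:
send_rows --targets '[{"gripper": -1,"x": -2.6,"az": 5.6},{"gripper": -1,"az": 5.7},{"gripper": -1},{"gripper": -1},{"gripper": -1}]'

```text
$.targets[0]: bad value
```

```bash
python3 - <<'E'
from h import *
print(arm.read_state()['position'])
im,W=cloud('wrist'); np.save('w2.npy',W); save(im,'w2')
for t in ['stage','carriage','nose','grip_mid','flip_stop','blade','blade_tip','adapter_b']:
    for b in arm.boxes_of('wrist',t)[:1]:
        l,tp,w,h=map(int,b['rect']); print(t,round(b['score'],2),[l,tp,w,h],np.round(W[min(tp+h//2,399),min(l+w//2,639)]))
E
```

```text
[6.24981772e+02 7.79124154e-03 2.31313052e+02]
stage 0.8 [342, 93, 147, 253] [511.  50.  23.]
carriage 0.71 [372, 222, 74, 87] [524.  96.  55.]
nose 0.96 [367, 223, 82, 84] [525.  96.  55.]
blade 0.28 [431, 47, 32, 25] [ 499. -126.   43.]
adapter_b 0.63 [348, 317, 14, 14] [581. 191.  35.]
```

View pics/w2.png

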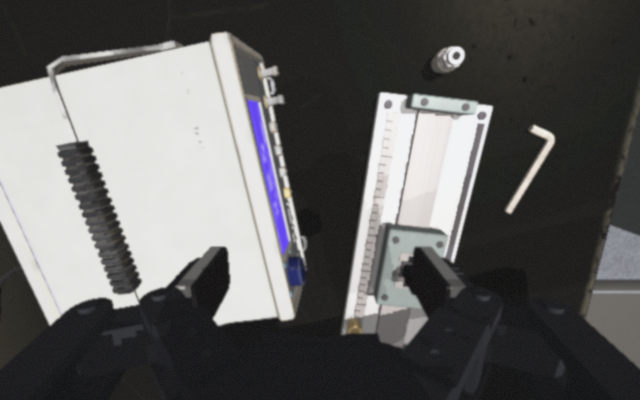

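The picture is unchanged (start pose: carriage at about (410,265), rear block (445,103)), because both calls were refused. I'll resend them with every key filled in.

Emit:
send_rows --targets '[{"gripper": -1,"x": -2.6,"y": 2.6,"z": 0,"ax": 0,"ay": 0,"az": 0},{"gripper": -1,"x": -2.6,"y": 2.6,"z": 0,"ax": 0,"ay": 0,"az": 0},{"gripper": -1,"x": -2.6,"y": 2.6,"z": 0,"ax": 0,"ay": 0,"az": 0},{"gripper": -1,"x": -2.6,"y": 2.6,"z": 0,"ax": 0,"ay": 0,"az": 0},{"gripper": -1,"x": -2.6,"y": 2.6,"z": 0,"ax": 0,"ay": 0,"az": 0}]'

```text
clock: 2.37
position: [493.7, 130.8, 231.4]
ee_rot: [-0.707, 0.707, -0.0, 0.0]
contact_force: [0.1, 0.7, -0.5]
gripper_width: 85.5
grasp_force: 0.0
```

Emit:
send_rows --targets '[{"gripper": -1,"x": -2.6,"y": 0,"z": 0,"ax": 0,"ay": 0,"az": 5.6},{"gripper": -1,"x": 0,"y": 0,"z": 0,"ax": 0,"ay": 0,"az": 5.7},{"gripper": -1,"x": 0,"y": 0,"z": 0,"ax": 0,"ay": 0,"az": 0},{"gripper": -1,"x": 0,"y": 0,"z": 0,"ax": 0,"ay": 0,"az": 0}]'

```text
clock: 2.7
position: [494.9, 156.2, 231.4]
ee_rot: [-0.635, 0.772, -0.0, 0.0]
contact_force: [0.2, -0.8, -0.6]
gripper_width: 85.7
grasp_force: 0.0
```

```bash
python3 - <<'E'
from h import *
print(arm.read_state()['position'])
im,W=cloud('wrist'); np.save('w2.npy',W); save(im,'w3')
for t in ['stage','carriage','nose','grip_mid','flip_stop','blade','blade_tip','adapter_b']:
    for b in arm.boxes_of('wrist',t)[:1]:
        l,tp,w,h=map(int,b['rect']); print(t,round(b['score'],2),[l,tp,w,h],np.round(W[min(tp+h//2,399),min(l+w//2,639)]))
E
```

```text
[494.87317682 156.18887784 231.40556456]
stage 0.77 [217, 0, 139, 264] [521.  96.  52.]
carriage 0.7 [255, 91, 72, 100] [514. 103.  95.]
nose 0.86 [254, 91, 73, 96] [514. 101.  94.]
grip_mid 0.79 [274, 129, 30, 21] [515. 101.  95.]
flip_stop 0.88 [329, 138, 32, 49] [469. 133.  86.]
blade 0.88 [334, 139, 29, 50] [467. 134.  96.]
blade_tip 0.87 [331, 138, 33, 50] [467. 133.  93.]
adapter_b 0.85 [250, 220, 18, 20] [576. 196.  49.]
```

View pics/w3.png

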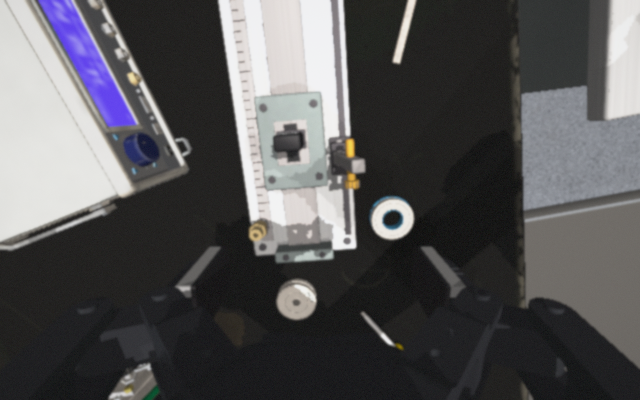

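```bash
python3 - <<'E'
from h import *
W=np.load('w2.npy')
def rect(l,t,w,h,lo,hi,n):
    q=W[t:t+h,l:l+w].reshape(-1,3); q=q[(q[:,2]>lo)&(q[:,2]<hi)]
    r=cv2.minAreaRect(q[:,:2].astype(np.float32)); print(n,len(q),np.round(r[0],1),np.round(r[1],1),round(r[2],1),'z',np.round(np.median(q[:,2]),1))
    return q
rect(255,91,72,100,40,58,'cartop'); rect(268,122,40,35,85,105,'griptop')
rect(270,240,70,25,34,50,'fblock'); rect(210,0,150,262,8,22,'plate'); rect(331,130,36,65,92,125,'bladetop')
q=rect(325,130,45,65,60,130,'blade')
# edges of plate: fit line per row
m=(W[...,2]>8)&(W[...,2]<22)
R=[];L=[]
for r in range(5,235,5):
    c=np.where(m[r,210:365])[0]+210
    if len(c): L.append(W[r,c[0]]);R.append(W[r,c[-1]])
for E in (np.array(L),np.array(R)):
    v=cv2.fitLine(E[:,:2].astype(np.float32),cv2.DIST_HUBER,0,.01,.01).ravel(); print(np.degrees(np.arctan2(v[1],v[0])),v[2:])
E
```

```text
cartop 5616 [518.3 107.5] [100.3  70.1] 83.3 z 46.8
griptop 507 [517.9 103.8] [16.5 26.1] 83.4 z 94.3
fblock 714 [533.7 240.1] [13.8 70. ] 83.4 z 40.5
plate 16814 [517.9 103.1] [290.1 130.4] 83.3 z 15.1
bladetop 252 [460.4 135. ] [12. 14.] 81.5 z 106.9
blade 716 [463.4 135.9] [46.9 19.6] 80.3 z 86.2
83.42798 [576.6008    55.556458]
83.33474 [448.42017  61.59801]
```

Stage yaw is about -6.65°. The stage origin is about (514.8, 78.2), the blade is at stage y of about 50, the nose is at about 79.5, and the grip is at (518,104). I'll grasp it next, with the fingers half open to clear the set screw.

Emit:
send_rows --targets '[{"gripper": 0,"x": 0,"y": 0,"z": 0,"ax": 0,"ay": 0,"az": -4.65},{"gripper": 0,"x": 2.5,"y": -1.45,"z": 0,"ax": 0,"ay": 0,"az": 0},{"gripper": 0,"x": 2.44,"y": -1.44,"z": 0,"ax": 0,"ay": 0,"az": 0},{"gripper": 0,"x": 0,"y": 0,"z": 3.5,"ax": 0,"ay": 0,"az": 0},{"gripper": 0,"x": 0,"y": 0,"z": 3.5,"ax": 0,"ay": 0,"az": 0}]'

```text
clock: 3.57
position: [520.0, 103.1, 162.6]
ee_rot: [-0.664, 0.748, -0.001, 0.003]
contact_force: [0.2, 0.2, -0.2]
gripper_width: 43.1
grasp_force: 0.0
```

Emit:
send_rows --targets '[{"gripper": 0,"x": 0,"y": 0,"z": 1.5,"ax": 0,"ay": 0,"az": 0},{"gripper": 0,"x": 0,"y": 0,"z": 0,"ax": 0,"ay": 0,"az": 0},{"gripper": 0,"x": 0,"y": 0,"z": 0,"ax": 0,"ay": 0,"az": 0}]'

```text
clock: 3.82
position: [518.1, 103.3, 146.1]
ee_rot: [-0.665, 0.747, -0.0, -0.001]
contact_force: [0.3, -0.6, 0.5]
gripper_width: 42.2
grasp_force: 0.0
```

```bash
python3 - <<'E'
from h import *
s=arm.read_state();print(s['position'],s['ee_rot'],s['gripper_width'])
im,W=cloud('wrist'); save(im,'w4')
for n in ['grip_mid','blade']:
  for b in arm.boxes_of('wrist',n)[:1]: print(n,b)
E
```

```text
[518.11768996 103.33967986 146.09575455] [-6.65033496e-01  7.46813168e-01 -1.30460977e-04 -7.24233133e-04] 42.20652770886153
grip_mid {'rect': [304.9, 195.7, 39.3, 37.6], 'score': 0.7}
blade {'rect': [367.9, 217.9, 57.9, 54.4], 'score': 0.57}
```

View pics/w4.png

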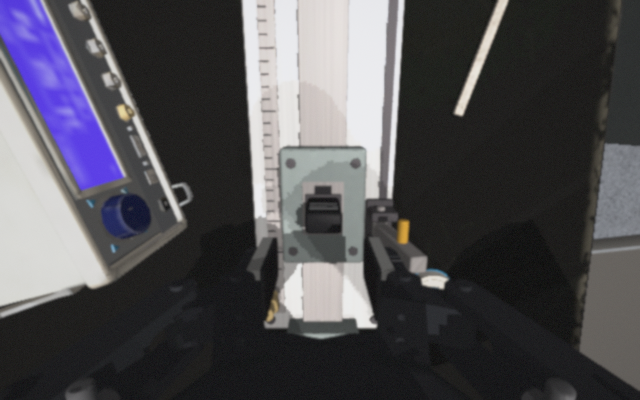

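The grip is at (323,214), between the pads at (262,260) and (378,265). The blade with its screw is clear at (403,240), so I'll descend.

Emit:
send_rows --targets '[{"gripper": 0,"x": 0,"y": 0,"z": 3,"ax": 0,"ay": 0,"az": 0},{"gripper": 0,"x": 0,"y": 0,"z": 2.5,"ax": 0,"ay": 0,"az": 0},{"gripper": 0,"x": 0,"y": 0,"z": 1.5,"ax": 0,"ay": 0,"az": 0},{"gripper": 0,"x": 0,"y": 0,"z": 0,"ax": 0,"ay": 0,"az": 0}]'

```text
clock: 4.3
position: [516.6, 103.2, 74.6]
ee_rot: [-0.665, 0.747, 0.001, -0.002]
contact_force: [0.0, -0.3, -0.6]
gripper_width: 43.0
grasp_force: 0.0
```

Emit:
send_rows --targets '[{"gripper": 0,"x": 0,"y": 0,"z": 1.0,"ax": 0,"ay": 0,"az": 0},{"gripper": 0,"x": 0,"y": 0,"z": 0.8,"ax": 0,"ay": 0,"az": 0},{"gripper": 0,"x": 0,"y": 0,"z": 0,"ax": 0,"ay": 0,"az": 0},{"gripper": 0,"x": 0,"y": 0,"z": 0,"ax": 0,"ay": 0,"az": 0}]'

```text
clock: 4.63
position: [518.3, 103.8, 58.7]
ee_rot: [-0.665, 0.747, -0.0, 0.0]
contact_force: [-1.0, -0.1, -0.2]
gripper_width: 42.8
grasp_force: 0.0
```

Emit:
send_rows --targets '[{"gripper": 0.3,"x": 0,"y": 0,"z": 0,"ax": 0,"ay": 0,"az": 0},{"gripper": 0.6,"x": 0,"y": 0,"z": 0,"ax": 0,"ay": 0,"az": 0},{"gripper": 1,"x": 0,"y": 0,"z": 0,"ax": 0,"ay": 0,"az": 0},{"gripper": 1,"x": 0,"y": 0,"z": 0,"ax": 0,"ay": 0,"az": 0},{"gripper": 1,"x": 0,"y": 0,"z": 0,"ax": 0,"ay": 0,"az": 0}]'

```text
clock: 5.05
position: [516.2, 103.1, 59.1]
ee_rot: [-0.665, 0.747, 0.001, -0.001]
contact_force: [-6.0, 0.7, 5.0]
gripper_width: 25.3
grasp_force: 59.3
```

Emit:
send_rows --targets '[{"gripper": 1,"x": 0.1,"y": 0.1,"z": 0,"ax": 0,"ay": 0,"az": 0},{"gripper": 1,"x": 0.3,"y": 0,"z": 0,"ax": 0,"ay": 0,"az": 0},{"gripper": 1,"x": 0.6,"y": 0,"z": 0,"ax": 0,"ay": 0,"az": 0},{"gripper": 1,"x": 0.5,"y": 0,"z": 0,"ax": 0,"ay": 0,"az": 0},{"gripper": 1,"x": 0.3,"y": 0,"z": 0,"ax": 0,"ay": 0,"az": 0}]'

```text
clock: 5.47
position: [514.3, 86.2, 59.1]
ee_rot: [-0.665, 0.747, 0.0, 0.0]
contact_force: [-5.6, 4.2, 6.2]
gripper_width: 25.2
grasp_force: 59.3
```

Emit:
send_rows --targets '[{"gripper": 1,"x": 0.6,"y": 0,"z": 0,"ax": 0,"ay": 0,"az": 0},{"gripper": 1,"x": 0.8,"y": 0,"z": 0,"ax": 0,"ay": 0,"az": 0},{"gripper": 1,"x": 0.8,"y": 0,"z": 0,"ax": 0,"ay": 0,"az": 0},{"gripper": 1,"x": 0.8,"y": 0,"z": 0,"ax": 0,"ay": 0,"az": 0},{"gripper": 1,"x": 0.6,"y": 0,"z": 0,"ax": 0,"ay": 0,"az": 0}]'

```text
clock: 5.88
position: [510.1, 50.3, 59.1]
ee_rot: [-0.665, 0.747, 0.0, 0.0]
contact_force: [-5.3, 4.6, 5.2]
gripper_width: 24.8
grasp_force: 59.3
```

Emit:
send_rows --targets '[{"gripper": 1,"x": 0.7,"y": 0,"z": 0,"ax": 0,"ay": 0,"az": 0},{"gripper": 1,"x": 0.8,"y": 0,"z": 0,"ax": 0,"ay": 0,"az": 0},{"gripper": 1,"x": 0.6,"y": 0,"z": 0,"ax": 0,"ay": 0,"az": 0},{"gripper": 1,"x": 0.3,"y": 0,"z": 0,"ax": 0,"ay": 0,"az": 0},{"gripper": 1,"x": 0,"y": 0,"z": 0,"ax": 0,"ay": 0,"az": 0}]'

```text
clock: 6.3
position: [507.3, 25.9, 59.1]
ee_rot: [-0.665, 0.747, 0.0, -0.0]
contact_force: [-3.4, 1.3, 5.9]
gripper_width: 25.2
grasp_force: 59.4
```

Emit:
send_rows --targets '[{"gripper": 0.2,"x": 0,"y": 0,"z": 0,"ax": 0,"ay": 0,"az": 0},{"gripper": 0,"x": 0,"y": 0,"z": 0,"ax": 0,"ay": 0,"az": 0},{"gripper": 0,"x": 0,"y": 0,"z": 0,"ax": 0,"ay": 0,"az": 0},{"gripper": 0,"x": 0,"y": 0,"z": -2,"ax": 0,"ay": 0,"az": 0},{"gripper": 0,"x": 0,"y": 0,"z": -3.5,"ax": 0,"ay": 0,"az": 0}]'

```text
clock: 6.72
position: [505.5, 25.5, 110.5]
ee_rot: [-0.665, 0.747, 0.002, -0.004]
contact_force: [2.2, 0.1, -0.5]
gripper_width: 42.8
grasp_force: 0.0
```

Emit:
send_rows --targets '[{"gripper": 0,"x": 0,"y": 0,"z": -3.5,"ax": 0,"ay": 0,"az": 0},{"gripper": 1,"x": -0.5,"y": 3,"z": -1,"ax": 0,"ay": 0,"az": 0},{"gripper": 1,"x": -2,"y": 3.2,"z": 0,"ax": 0,"ay": 0,"az": 0},{"gripper": 1,"x": -2.4,"y": 3.15,"z": 0,"ax": 0,"ay": 0,"az": 0},{"gripper": 1,"x": -3.4,"y": 0,"z": 0,"ax": 0,"ay": 0,"az": 0}]'

```text
clock: 7.13
position: [419.0, 117.6, 158.1]
ee_rot: [-0.664, 0.748, 0.001, -0.002]
contact_force: [0.9, 0.0, -0.7]
gripper_width: -0.1
grasp_force: 0.0
```

Emit:
send_rows --targets '[{"gripper": 1,"x": -2,"y": 0,"z": 0,"ax": 0,"ay": 0,"az": 0},{"gripper": 1,"x": 0,"y": 0,"z": 0,"ax": 0,"ay": 0,"az": 0},{"gripper": 1,"x": 0,"y": 0,"z": 0,"ax": 0,"ay": 0,"az": 0}]'

```text
clock: 7.38
position: [427.1, 140.5, 158.4]
ee_rot: [-0.666, 0.746, -0.0, 0.0]
contact_force: [-0.2, -0.8, -1.0]
gripper_width: -0.0
grasp_force: 0.0
```

```bash
python3 - <<'E'
from h import *
s=arm.read_state();print(s['position'],s['contact_force'],s['gripper_width'])
im,W=cloud('wrist'); save(im,'w5'); np.save('w5.npy',W)
O=np.array([514.8,78.2]);u=np.array([.116,.993]);e=np.array([.993,-.116])
S=np.dstack([(W[...,:2]-O)@e,(W[...,:2]-O)@u,W[...,2]])
q=S.reshape(-1,3)
for n,m in [('cartop',(abs(q[:,2]-47)<4)&(abs(q[:,0])<38)&(q[:,1]>-140)&(q[:,1]<130)),('griptop',(abs(q[:,2]-94)<4)&(abs(q[:,0])<25)&(abs(q[:,1]+50)<40))]:
    p=q[m]; print(n,len(p),np.percentile(p,[1,99],axis=0).round(1) if len(p) else '')
for n in ['carriage','blade']:
  for b in arm.boxes_of('wrist',n)[:1]: print(n,b)
E
```

```text
[427.11098917 140.45417986 158.37821799] [-0.17456932 -0.81224856 -0.96552961] -0.016536730762076617
cartop 10201 [[-35.  -96.9  44.4]
 [ 33.1   0.5  49.5]]
griptop 1106 [[-13.4 -60.4  90.8]
 [ 11.4 -45.4  96.1]]
carriage {'rect': [152.5, 7.1, 102.8, 134.8], 'score': 0.84}
blade {'rect': [348.4, 0.7, 34.2, 85.2], 'score': 0.75}
```

View pics/w5.png

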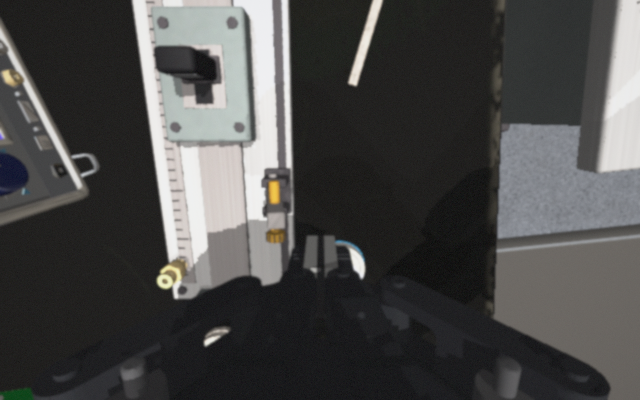

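Carriage front face is at stage y of about 1, roughly 42 mm behind the blade, and the grip is against its rear end. The blade is still up, with its screw at (275,190). The shut fingers at (320,250) are on its robot side. I'll lower and push next.

Emit:
send_rows --targets '[{"gripper": 1,"x": 0.1,"y": 0,"z": 2.5,"ax": 0,"ay": 0,"az": 0},{"gripper": 1,"x": 0,"y": 0,"z": 2.5,"ax": 0,"ay": 0,"az": 0},{"gripper": 1,"x": 0,"y": 0,"z": 1.9,"ax": 0,"ay": 0,"az": 0},{"gripper": 1,"x": 0,"y": 0,"z": 0,"ax": 0,"ay": 0,"az": 0},{"gripper": 1,"x": 0,"y": -0.5,"z": 0,"ax": 0,"ay": 0,"az": 0}]'

```text
clock: 7.95
position: [431.1, 136.5, 88.8]
ee_rot: [-0.665, 0.747, 0.0, -0.002]
contact_force: [0.3, -0.2, 0.6]
gripper_width: -0.3
grasp_force: 0.0
```

Emit:
send_rows --targets '[{"gripper": 1,"x": 0,"y": -0.5,"z": 0,"ax": 0,"ay": 0,"az": 0},{"gripper": 1,"x": 0,"y": -0.5,"z": 0,"ax": 0,"ay": 0,"az": 0},{"gripper": 1,"x": 0,"y": -0.5,"z": 0,"ax": 0,"ay": 0,"az": 0},{"gripper": 1,"x": 0,"y": -0.5,"z": 0,"ax": 0,"ay": 0,"az": 0},{"gripper": 1,"x": 0,"y": -0.5,"z": 0,"ax": 0,"ay": 0,"az": 0}]'

```text
clock: 8.37
position: [457.6, 135.0, 89.9]
ee_rot: [-0.665, 0.747, -0.0, 0.001]
contact_force: [0.4, 0.4, 0.2]
gripper_width: -0.1
grasp_force: 0.1
```

Emit:
send_rows --targets '[{"gripper": 1,"x": 0,"y": -0.8,"z": 0,"ax": 0,"ay": 0,"az": 0},{"gripper": 1,"x": 0,"y": -0.8,"z": 0,"ax": 0,"ay": 0,"az": 0},{"gripper": 1,"x": 0,"y": -0.8,"z": 0,"ax": 0,"ay": 0,"az": 0},{"gripper": 1,"x": 0,"y": -0.8,"z": 0,"ax": 0,"ay": 0,"az": 0},{"gripper": 1,"x": 0,"y": -0.8,"z": 0,"ax": 0,"ay": 0,"az": 0}]'

```text
clock: 8.78
position: [497.4, 130.2, 89.2]
ee_rot: [-0.665, 0.747, -0.0, 0.0]
contact_force: [0.0, -0.5, 0.0]
gripper_width: 0.2
grasp_force: 0.0
```

Emit:
send_rows --targets '[{"gripper": 1,"x": 0,"y": -0.5,"z": 0,"ax": 0,"ay": 0,"az": 0},{"gripper": 1,"x": 0,"y": 0,"z": 0,"ax": 0,"ay": 0,"az": 0},{"gripper": 1,"x": 0,"y": 0,"z": 0,"ax": 0,"ay": 0,"az": 0}]'

```text
clock: 9.03
position: [501.4, 129.5, 89.0]
ee_rot: [-0.665, 0.747, 0.0, -0.0]
contact_force: [-0.5, -0.1, 0.6]
gripper_width: 0.1
grasp_force: 0.0
```

```bash
cat >> h.py <<'E'
O=np.array([514.8,78.2]);u=np.array([.116,.993]);e=np.array([.993,-.116])
def st(W): return np.dstack([(W[...,:2]-O)@e,(W[...,:2]-O)@u,W[...,2]])
E
python3 - <<'E'
from h import *
s=arm.read_state();print(s['position'],s['contact_force'])
for c in ['scene','side']:
    im,W=cloud(c); q=st(W).reshape(-1,3)
    p=q[(abs(q[:,0]+15)<33)&(abs(q[:,1]-50)<9)&(q[:,2]>25)&(q[:,2]<60)]; print(c,len(p),np.percentile(p,[5,50,95],axis=0).round(1) if len(p) else '')
    save(im,c+'6')
a=cv2.imread('pics/scene6.png')[150:280,200:400];b=cv2.imread('pics/side6.png')[140:240,280:400]
cv2.imwrite('pics/m6.png',np.vstack([cv2.resize(a,(600,330),interpolation=2),np.pad(cv2.resize(b,(320,266),interpolation=2),((0,0),(0,280),(0,0)))]))
E
```

```text
[501.41701469 129.53494669  89.04671188] [-0.49271271 -0.0863844   0.61861195]
scene 144 [[-44.3  44.8  40.3]
 [-18.   49.2  49.9]
 [  9.9  57.2  58.3]]
side 133 [[-41.9  45.   36.4]
 [-13.7  49.6  46.1]
 [ 13.6  57.2  51.3]]
```

View pics/m6.png

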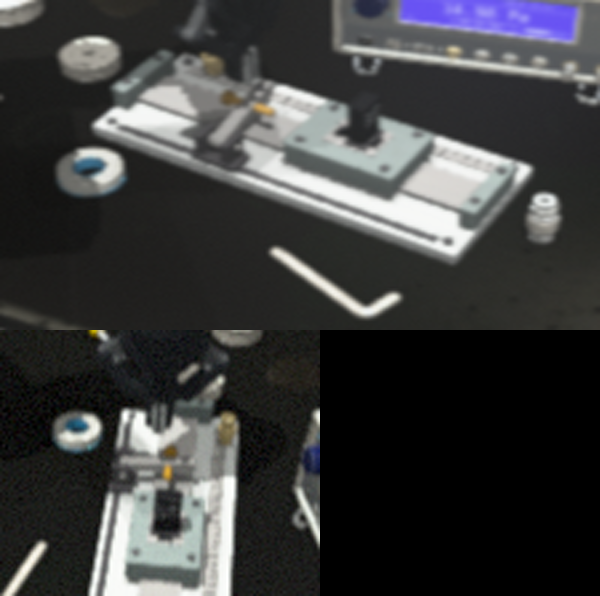

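Emit:
send_rows --targets '[{"gripper": 1,"x": -1,"y": 0,"z": -3,"ax": 0,"ay": 0,"az": 0},{"gripper": 1,"x": -2,"y": 0,"z": -3,"ax": 0,"ay": 0,"az": 0},{"gripper": 0,"x": 0,"y": 0,"z": -3,"ax": 0,"ay": 0,"az": 0},{"gripper": 0,"x": 0,"y": 0,"z": 0,"ax": 0,"ay": 0,"az": 0},{"gripper": 0,"x": 0,"y": 0,"z": 0,"ax": 0,"ay": 0,"az": 0}]'

```text
clock: 9.55
position: [505.2, 160.4, 181.3]
ee_rot: [-0.665, 0.747, -0.0, 0.002]
contact_force: [-0.4, 0.7, 0.2]
gripper_width: 35.7
grasp_force: 0.0
```

```bash
python3 - <<'E'
from h import *
print(arm.read_state()['position'])
im,W=cloud('wrist'); save(im,'w7'); S=st(W); q=S.reshape(-1,3)
p=q[(abs(q[:,1]-50)<4)&(q[:,0]>-60)&(q[:,0]<45)&(q[:,2]>22)&(q[:,2]<90)]
for x in range(-60,45,8):
    r=p[abs(p[:,0]-x)<4]; print(x,len(r),np.median(r[:,2]).round(1) if len(r) else '')
g=q[(abs(q[:,2]-94)<4)&(abs(q[:,0])<25)&(abs(q[:,1]+50)<40)]; print(np.percentile(g,[1,99],axis=0).round(1))
k=q[(abs(q[:,2]-47)<4)&(abs(q[:,0])<38)&(q[:,1]<20)&(q[:,1]>-140)];print(np.percentile(k,[1,99],axis=0).round(1))
b=q[(abs(q[:,2]-42)<4)&(q[:,0]>0)&(q[:,0]<18)&(abs(q[:,1]-50)<20)];print('blade y',np.percentile(b,[2,98],axis=0).round(1))
E
```

```text
[505.23297983 160.35107137 181.26132907]
-60 11 39.1
-52 77 41.6
-44 73 41.2
-36 75 41.2
-28 75 41.3
-20 71 41.1
-12 80 41.2
-4 78 41.2
4 69 41.3
12 77 42.1
20 41 40.9
28 0 
36 0 
44 0 
[[-13.7 -61.1  90.2]
 [ 11.3 -45.3  95. ]]
[[-35.5 -79.4  43.4]
 [ 32.6   0.8  50.3]]
blade y [[ 0.7 43.8 39.5]
 [17.5 55.1 43.4]]
```

View pics/w7.png

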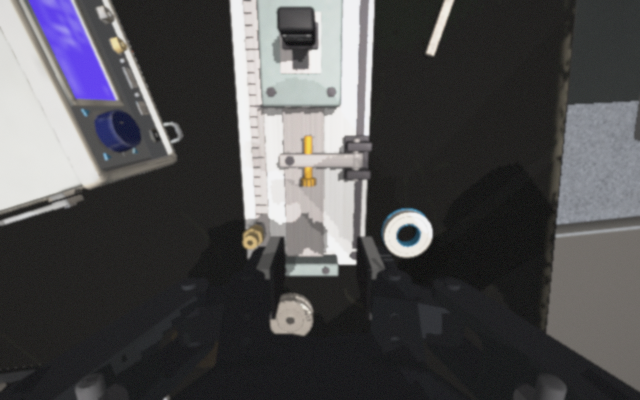

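The blade lies level across the slide with its top at about 41–42 mm (picture: (280–365,160)). The screw end is at (307,138), about 15 mm out. I'll go back to the grip.

Emit:
send_rows --targets '[{"gripper": 0,"x": 3.4,"y": -0.44,"z": 0,"ax": 0,"ay": 0,"az": 0},{"gripper": 0,"x": 3.4,"y": -0.44,"z": 0,"ax": 0,"ay": 0,"az": 0},{"gripper": 0,"x": 3.4,"y": -0.44,"z": 0,"ax": 0,"ay": 0,"az": 0},{"gripper": 0,"x": 3.1,"y": -0.44,"z": 0,"ax": 0,"ay": 0,"az": 0},{"gripper": 0,"x": 0,"y": 0,"z": 3,"ax": 0,"ay": 0,"az": 0}]'

```text
clock: 10.02
position: [509.0, 22.0, 152.5]
ee_rot: [-0.664, 0.748, -0.002, 0.003]
contact_force: [1.0, 1.1, -0.5]
gripper_width: 42.4
grasp_force: 0.0
```

Emit:
send_rows --targets '[{"gripper": 0,"x": 0,"y": 0,"z": 1.8,"ax": 0,"ay": 0,"az": 0},{"gripper": 0,"x": 0,"y": 0,"z": 0,"ax": 0,"ay": 0,"az": 0},{"gripper": 0,"x": 0,"y": 0,"z": 0,"ax": 0,"ay": 0,"az": 0}]'

```text
clock: 10.27
position: [505.6, 24.6, 129.8]
ee_rot: [-0.665, 0.747, 0.001, -0.002]
contact_force: [0.6, 0.9, 0.6]
gripper_width: 42.6
grasp_force: 0.0
```

Emit:
send_rows --targets '[{"gripper": 0,"x": -0.1,"y": -0.1,"z": 2.5,"ax": 0,"ay": 0,"az": 0},{"gripper": 0,"x": 0,"y": 0,"z": 2,"ax": 0,"ay": 0,"az": 0},{"gripper": 0,"x": 0,"y": 0,"z": 1.5,"ax": 0,"ay": 0,"az": 0},{"gripper": 0,"x": 0,"y": 0,"z": 1,"ax": 0,"ay": 0,"az": 0},{"gripper": 0,"x": 0,"y": 0,"z": 0,"ax": 0,"ay": 0,"az": 0}]'

```text
clock: 10.68
position: [507.3, 26.4, 60.1]
ee_rot: [-0.665, 0.747, 0.001, -0.001]
contact_force: [-0.5, -0.7, -0.4]
gripper_width: 42.8
grasp_force: 0.0
```

Emit:
send_rows --targets '[{"gripper": 0,"x": 0,"y": 0,"z": 0,"ax": 0,"ay": 0,"az": 0},{"gripper": 0.35,"x": 0,"y": 0,"z": 0,"ax": 0,"ay": 0,"az": 0},{"gripper": 1,"x": 0,"y": 0,"z": 0,"ax": 0,"ay": 0,"az": 0},{"gripper": 1,"x": 0,"y": 0,"z": 0,"ax": 0,"ay": 0,"az": 0},{"gripper": 1,"x": 0,"y": 0,"z": 0,"ax": 0,"ay": 0,"az": 0}]'

```text
clock: 11.1
position: [507.4, 26.4, 62.7]
ee_rot: [-0.665, 0.747, 0.0, -0.0]
contact_force: [-4.5, 1.9, 4.5]
gripper_width: 25.0
grasp_force: 59.4
```

Emit:
send_rows --targets '[{"gripper": 1,"x": -0.4,"y": 0,"z": 0,"ax": 0,"ay": 0,"az": 0},{"gripper": 1,"x": -0.5,"y": 0,"z": 0,"ax": 0,"ay": 0,"az": 0},{"gripper": 1,"x": -0.3,"y": 0,"z": 0,"ax": 0,"ay": 0,"az": 0},{"gripper": 1,"x": -0.3,"y": 0,"z": 0,"ax": 0,"ay": 0,"az": 0},{"gripper": 1,"x": -0.2,"y": 0,"z": 0,"ax": 0,"ay": 0,"az": 0}]'

```text
clock: 11.52
position: [509.2, 42.5, 62.6]
ee_rot: [-0.665, 0.747, -0.0, -0.001]
contact_force: [-3.5, -3.3, 6.1]
gripper_width: 25.1
grasp_force: 59.6
```

Emit:
send_rows --targets '[{"gripper": 1,"x": -0.2,"y": 0,"z": 0,"ax": 0,"ay": 0,"az": 0},{"gripper": 1,"x": -0.2,"y": 0,"z": 0,"ax": 0,"ay": 0,"az": 0},{"gripper": 1,"x": -0.2,"y": 0,"z": 0,"ax": 0,"ay": 0,"az": 0},{"gripper": 1,"x": -0.1,"y": 0,"z": 0,"ax": 0,"ay": 0,"az": 0}]'

```text
clock: 11.85
position: [510.0, 49.3, 62.6]
ee_rot: [-0.665, 0.747, -0.0, -0.001]
contact_force: [-3.9, -3.0, 6.1]
gripper_width: 25.0
grasp_force: 59.6
```

Emit:
send_rows --targets '[{"gripper": 1,"x": -0.1,"y": 0,"z": 0,"ax": 0,"ay": 0,"az": 0},{"gripper": 1,"x": -0.1,"y": 0,"z": 0,"ax": 0,"ay": 0,"az": 0},{"gripper": 1,"x": 0,"y": 0,"z": 0,"ax": 0,"ay": 0,"az": 0}]'

```text
clock: 12.1
position: [510.3, 51.4, 62.7]
ee_rot: [-0.665, 0.747, -0.0, -0.001]
contact_force: [-2.4, -1.7, 5.8]
gripper_width: 25.3
grasp_force: 59.6
```

Emit:
send_rows --targets '[{"gripper": 1,"x": -0.1,"y": 0,"z": 0,"ax": 0,"ay": 0,"az": 0},{"gripper": 1,"x": -0.1,"y": 0,"z": 0,"ax": 0,"ay": 0,"az": 0},{"gripper": 1,"x": -0.1,"y": 0,"z": 0,"ax": 0,"ay": 0,"az": 0},{"gripper": 1,"x": -0.1,"y": 0,"z": 0,"ax": 0,"ay": 0,"az": 0},{"gripper": 1,"x": -0.1,"y": 0,"z": 0,"ax": 0,"ay": 0,"az": 0}]'

```text
clock: 12.52
position: [510.8, 56.1, 62.6]
ee_rot: [-0.665, 0.747, -0.0, -0.001]
contact_force: [-4.9, -3.4, 6.3]
gripper_width: 25.2
grasp_force: 59.6
```

Emit:
send_rows --targets '[{"gripper": 1,"x": -0.1,"y": 0,"z": 0,"ax": 0,"ay": 0,"az": 0},{"gripper": 1,"x": -0.1,"y": 0,"z": 0,"ax": 0,"ay": 0,"az": 0}]'

```text
clock: 12.68
position: [511.0, 58.1, 62.7]
ee_rot: [-0.665, 0.747, -0.0, -0.001]
contact_force: [-2.8, -3.1, 6.5]
gripper_width: 24.9
grasp_force: 59.6
```

Emit:
send_rows --targets '[{"gripper": 1,"x": -0.1,"y": 0,"z": 0,"ax": 0,"ay": 0,"az": 0},{"gripper": 1,"x": 0,"y": 0,"z": 0,"ax": 0,"ay": 0,"az": 0}]'

```text
clock: 12.85
position: [511.2, 59.3, 62.6]
ee_rot: [-0.665, 0.747, -0.0, -0.001]
contact_force: [-4.6, -2.6, 6.4]
gripper_width: 24.8
grasp_force: 59.6
```

Emit:
send_rows --targets '[{"gripper": 1,"x": -0.05,"y": 0,"z": 0,"ax": 0,"ay": 0,"az": 0},{"gripper": 1,"x": -0.05,"y": 0,"z": 0,"ax": 0,"ay": 0,"az": 0},{"gripper": 1,"x": -0.05,"y": 0,"z": 0,"ax": 0,"ay": 0,"az": 0}]'

```text
clock: 13.1
position: [511.3, 60.6, 62.6]
ee_rot: [-0.665, 0.747, -0.0, -0.001]
contact_force: [-4.3, -2.9, 7.0]
gripper_width: 24.7
grasp_force: 59.6
```

Emit:
send_rows --targets '[{"gripper": 1,"x": -0.05,"y": 0,"z": 0,"ax": 0,"ay": 0,"az": 0},{"gripper": 1,"x": -0.05,"y": 0,"z": 0,"ax": 0,"ay": 0,"az": 0}]'

```text
clock: 13.27
position: [511.4, 61.6, 62.6]
ee_rot: [-0.665, 0.747, -0.0, -0.001]
contact_force: [-4.4, -3.3, 6.3]
gripper_width: 25.1
grasp_force: 59.6
```

Emit:
send_rows --targets '[{"gripper": 1,"x": -0.05,"y": 0,"z": 0,"ax": 0,"ay": 0,"az": 0},{"gripper": 1,"x": -0.05,"y": 0,"z": 0,"ax": 0,"ay": 0,"az": 0}]'

```text
clock: 13.43
position: [511.5, 62.2, 62.6]
ee_rot: [-0.665, 0.747, -0.0, -0.001]
contact_force: [-2.8, -6.5, 6.1]
gripper_width: 25.2
grasp_force: 59.7
```

Emit:
send_rows --targets '[{"gripper": 1,"x": -0.05,"y": 0,"z": 0,"ax": 0,"ay": 0,"az": 0},{"gripper": 1,"x": 0,"y": 0,"z": 0,"ax": 0,"ay": 0,"az": 0}]'

```text
clock: 13.6
position: [511.5, 62.2, 62.7]
ee_rot: [-0.665, 0.747, -0.0, -0.002]
contact_force: [-2.1, -6.5, 6.6]
gripper_width: 24.9
grasp_force: 59.7
```

```bash
python3 - <<'E'
from h import *
s=arm.read_state();print(s['position'],s['contact_force'])
im,W=cloud('side');q=st(W).reshape(-1,3)
k=q[(abs(q[:,2]-46)<5)&(abs(q[:,0])<38)&(q[:,1]<42)&(q[:,1]>-100)];print(np.percentile(k,[1,99],axis=0).round(1))
im,W=cloud('wrist');S=st(W);q=S.reshape(-1,3);save(im,'w8')
k=q[(abs(q[:,2]-46)<4)&(abs(q[:,0])<38)&(q[:,1]<42)&(q[:,1]>-100)];print(np.percentile(k,[1,99],axis=0).round(1))
W=np.load('w5.npy')
E
```

```text
[511.4994016   62.22883564  62.65315249] [-2.14539487 -6.52102731  6.57132387]
[[-35.2 -69.8  41.6]
 [ 33.6  26.   50.6]]
[[-33.9 -71.1  44.6]
 [ 34.1  25.9  49. ]]
```

The wrist force along the slide has risen to 6.5 N and the carriage has stopped with its nose at about 27, where the screw was expected. I'll press in small steps.

Emit:
send_rows --targets '[{"gripper": 1,"x": -0.05,"y": 0,"z": 0,"ax": 0,"ay": 0,"az": 0},{"gripper": 1,"x": 0,"y": 0,"z": 0,"ax": 0,"ay": 0,"az": 0}]'

```text
clock: 13.87
position: [511.5, 62.3, 62.6]
ee_rot: [-0.665, 0.747, -0.0, -0.002]
contact_force: [-3.5, -8.8, 7.2]
gripper_width: 25.6
grasp_force: 59.7
```

Emit:
send_rows --targets '[{"gripper": 1,"x": -0.03,"y": 0,"z": 0,"ax": 0,"ay": 0,"az": 0},{"gripper": 1,"x": 0,"y": 0,"z": 0,"ax": 0,"ay": 0,"az": 0}]'

```text
clock: 14.03
position: [511.5, 62.3, 62.7]
ee_rot: [-0.665, 0.747, -0.001, -0.002]
contact_force: [-2.2, -9.5, 6.2]
gripper_width: 25.3
grasp_force: 59.7
```

Emit:
send_rows --targets '[{"gripper": 1,"x": -0.05,"y": 0,"z": 0,"ax": 0,"ay": 0,"az": 0},{"gripper": 1,"x": -0.02,"y": 0,"z": 0,"ax": 0,"ay": 0,"az": 0},{"gripper": 1,"x": 0,"y": 0,"z": 0,"ax": 0,"ay": 0,"az": 0},{"gripper": 1,"x": 0,"y": 0,"z": 0,"ax": 0,"ay": 0,"az": 0}]'

```text
clock: 14.37
position: [511.5, 62.5, 62.6]
ee_rot: [-0.665, 0.747, -0.001, -0.002]
contact_force: [-1.7, -12.2, 6.7]
gripper_width: 24.8
grasp_force: 59.7
```

Emit:
send_rows --targets '[{"gripper": 1,"x": 0,"y": 0,"z": 0,"ax": 0,"ay": 0,"az": 0},{"gripper": 1,"x": 0,"y": 0,"z": 0,"ax": 0,"ay": 0,"az": 0}]'

```text
clock: 14.53
position: [511.5, 62.5, 62.6]
ee_rot: [-0.665, 0.747, -0.001, -0.002]
contact_force: [-1.4, -11.8, 6.6]
gripper_width: 25.7
grasp_force: 59.7
```

Emit:
send_rows --targets '[{"gripper": 1,"x": 0.08,"y": 0,"z": 0,"ax": 0,"ay": 0,"az": 0},{"gripper": 1,"x": 0.08,"y": 0,"z": 0,"ax": 0,"ay": 0,"az": 0},{"gripper": 1,"x": 0,"y": 0,"z": 0,"ax": 0,"ay": 0,"az": 0},{"gripper": 1,"x": 0,"y": 0,"z": 0,"ax": 0,"ay": 0,"az": 0}]'

```text
clock: 14.87
position: [511.5, 62.2, 62.7]
ee_rot: [-0.665, 0.747, -0.0, -0.001]
contact_force: [-2.7, -5.9, 6.0]
gripper_width: 25.3
grasp_force: 59.6
```

Emit:
send_rows --targets '[{"gripper": 0.3,"x": 0,"y": 0,"z": 0,"ax": 0,"ay": 0,"az": 0},{"gripper": 0.1,"x": 0,"y": 0,"z": 0,"ax": 0,"ay": 0,"az": 0},{"gripper": 0,"x": 0,"y": 0,"z": 0,"ax": 0,"ay": 0,"az": 0},{"gripper": 0,"x": 0,"y": 0,"z": 0,"ax": 0,"ay": 0,"az": 0}]'

```text
clock: 15.2
position: [513.0, 64.3, 61.6]
ee_rot: [-0.665, 0.747, -0.0, 0.001]
contact_force: [1.1, 0.0, -0.4]
gripper_width: 42.3
grasp_force: 0.0
```

Emit:
send_rows --targets '[{"gripper": 0,"x": 0,"y": 0,"z": -1,"ax": 0,"ay": 0,"az": 0},{"gripper": 0,"x": 0,"y": 0,"z": -2.5,"ax": 0,"ay": 0,"az": 0},{"gripper": 0,"x": 0,"y": 0,"z": -3,"ax": 0,"ay": 0,"az": 0},{"gripper": 0,"x": 0,"y": 0,"z": -3,"ax": 0,"ay": 0,"az": 0},{"gripper": 0,"x": 0,"y": 0,"z": -3,"ax": 0,"ay": 0,"az": 0}]'

```text
clock: 15.62
position: [512.4, 64.0, 188.5]
ee_rot: [-0.665, 0.747, -0.0, 0.0]
contact_force: [0.7, 0.0, 0.5]
gripper_width: 43.3
grasp_force: 0.0
```

Emit:
send_rows --targets '[{"gripper": 0,"x": -3.5,"y": 0,"z": 0,"ax": 0,"ay": 0,"az": 0},{"gripper": 0,"x": -3,"y": 0,"z": 0,"ax": 0,"ay": 0,"az": 0},{"gripper": 0,"x": 0,"y": 0,"z": 0,"ax": 0,"ay": 0,"az": 0},{"gripper": 0,"x": 0,"y": 0,"z": 0,"ax": 0,"ay": 0,"az": 0}]'

```text
clock: 15.95
position: [520.1, 129.8, 187.0]
ee_rot: [-0.666, 0.746, -0.0, 0.0]
contact_force: [-0.3, 0.2, 0.3]
gripper_width: 42.7
grasp_force: 0.0
```

```bash
python3 - <<'E'
from h import *
s=arm.read_state();print(s['position'],s['contact_force'],s['gripper_width'])
im,W=cloud('wrist'); save(im,'w9'); S=st(W); q=S.reshape(-1,3)
g=q[(abs(q[:,2]-94)<4)&(abs(q[:,0])<25)&(abs(q[:,1]+15)<30)]; print('grip',np.percentile(g,[1,99],axis=0).round(1))
k=q[(abs(q[:,2]-47)<4)&(abs(q[:,0])<34)&(abs(q[:,0])>25)&(q[:,1]<42)&(q[:,1]>-140)];print('car',np.percentile(k,[1,99],axis=0).round(1))
b=q[(abs(q[:,2]-42)<4)&(q[:,0]>0)&(q[:,0]<18)&(abs(q[:,1]-50)<12)];print('blade',np.percentile(b,[2,98],axis=0).round(1))
E
```

```text
[520.07258199 129.75992136 187.00843992] [-0.33868315  0.23895768  0.29353129] 42.730698853495156
grip [[-13.1 -25.   90.8]
 [ 12.5  -9.7  95.9]]
car [[-33.8 -71.   44.7]
 [ 33.8  25.4  48.8]]
blade [[ 0.2 43.6 40.8]
 [17.7 54.4 44.3]]
```

View pics/w9.png

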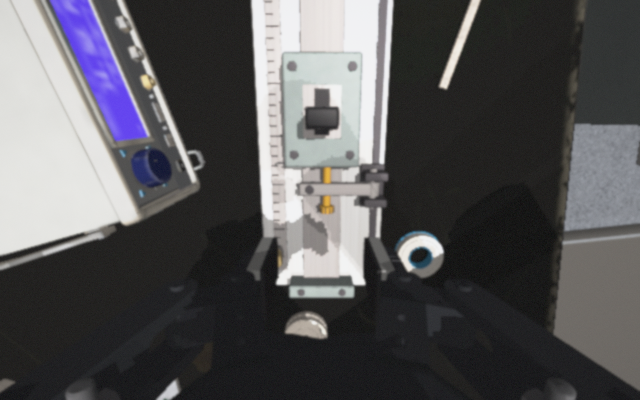

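The carriage front (320,166) is against the screw (326,170) and the blade is level. The grip centre sits about 5 mm ahead of the carriage centre, so the slack is taken up forward. The arm is clear of everything, so I'll hand in.

```bash
python3 -c "
from bench import arm
print(arm.job_done())"
```

```text
the job is handed in; nothing more can be done
None
```

I handed the job in at about 16 s. The carriage rests on the set screw after a press of about 12 N at the wrist, with the blade fully down, the grip slack forward and the robot clear; I saw no bystander moved, though I did not measure them again at the end.

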